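# Swing the lamp carriage round its arc rail to the index pointer

## Task

On the inspection stand, roll the exposed rim of the recessed thumbwheel away from the arm until it will go no further, so that the stop pin under the curved rail is fully down. Then slide the lamp carriage along the curved rail, past the lowered pin, until the mark on the carriage lines up with the index pointer on the rim of the base, and leave it hanging there at rest. Do not disturb the specimen on its pedestal or the things beside the stand.

Things in the scene. Friction and masses are not known exactly. Their poses are not given: they have to be found in the camera images.
- arc_centre (a point): Fixed: centre of the curved rail's arc, level with the rod's axis, 110 mm above the bench. The stand's axes: x away from the arm (turned up to 0.35 rad either way), z up. The rail is a steel rod 12 mm thick, a level arc of 150 mm radius about this point from -90 deg (negative y) through 0 (+x) to +90 deg. All stands on a round base plate 18 mm thick, radius 188 mm.
- rail_end (a point): Rail end at -90 deg, on the rod's axis. Each end (this and +90 deg) is held in a square aluminium post 22 x 22 mm, top 128 mm above the bench; between the posts the rod is free all round.
- wheel_top (a point): Fixed point on top of the thumbwheel's exposed rim, 74.5 mm above the bench; x axis = the way the rim is to be rolled. The wheel stands upright in a slot of a white console (62 mm along x, 52 along y, flat top 67 mm above the bench): only its upper 7.5 mm shows, 33 mm long, 12 mm wide. Steel, 45 mm diameter, knurled. The pedestal begins 58 mm from here along +x.
- wheel (a joint): Thumbwheel turn in rad: starts at 0 to 0.5, grows as the rim's top moves along the stand's +x (away from the arm), hard stop at 3.2. A fingertip pressed lightly (5 N or so) on top of the rim and drawn level along +x rolls it by friction, about 1 rad per 22 mm; lift and repeat. Takes 1 to 2 N at the rim; stays where left. Each rad lowers the stop pin 10 mm; 2.8 and more counts as fully down.
- pin_top (a point): Top of the stop pin, an upright steel pin 8 mm thick straight below the rail at -25 deg; 84 mm above the bench when the wheel reads 0 (it then blocks the carriage's lamp barrel), 52 mm when fully down, level with the boss it sinks into.
- carriage_bore (a point): Centre of the carriage bore, 1.4 mm below the rod axis. Aluminium block 44 mm radially x 36 along the rail x 44 high (87 to 131 mm above the bench), 15 mm bore resting on the rod, loose on the rail, cannot come off; 0.25 kg, slides with a few N of friction, stays where left. x axis radially outward, y along the rail (growing angle), z up. Black mark lines at y = 0 down its outer face and across its top. Starts at -60 to -44 deg.
- lamp (a point): Centre of the black lamp barrel fixed under the carriage block, 27 mm thick, 62 mm long, level and radial, 74 mm above the bench; it must keep hanging below. Push the carriage on the block's end face near the height of the bore, e.g. with one finger either side of the rod (tips a little below the rod's axis), turning with the bend; pushed far off the bore's axis it can bind.
- index_tip (a point): Point of the fixed index pointer, an aluminium post clamped on the base plate's rim outside the rail, 20 mm wide, 84 mm high; the point lies 82 mm above the bench, 189.5 mm from the arc's centre, at 8 to 55 deg. x axis radially outward, y along the rail. The carriage is aligned when its mark is at the same angle about the arc's centre.
- specimen_center (a point): Centre of the loose brass specimen disc, 24 mm wide, 10 mm high, on a round pedestal 44 mm wide, top 50 mm above the bench, 15 mm from the arc's centre along x: leave alone.
- jar: Jar 52 mm wide, 70 mm high, origin under its centre, left of the stand: leave alone.
- stub_tray: Grey tray 90 x 70 x 25 mm, origin under its centre, right of the stand: leave alone.
- driver: Screwdriver lying left of the stand, nearer the arm: leave alone.
Things that resemble listed ones, but are neither listed nor needed, are in the scene too. What is shaped like the part that bears carriage_bore but blue or yellow is not meant.

How it is judged:
By the outcome, as a careful person would: the job done as asked, in the order asked, and still so for the second after the job is handed in, with the robot touching nothing.
It also fails if it takes over 64 s, if anything falls off the work surface, if the arm or the gripper's body presses on something with over 40 N, if the wrist force passes 120 N, or if a joint passes its speed limit or range.

## Robot

A 6-joint arm with a two-finger parallel gripper is mounted at the origin on the work surface. World frame = base frame: x ahead of the robot, y to its left, z up, the work surface at z = 0. Lengths are in m, angles in degrees, forces in N, time in s.
With the tool pointing down it reaches from about 0.3 to 0.75 m from the base axis. Payload 8.5 kg.
Tool frame: the origin (TCP) lies midway between the tips of the shut fingers; the grasp point (between the pads) lies 19 mm behind it; z points along the fingers, y is the direction in which the jaws open and shut (so a half turn about z gives the same grasp; the last joint's range is limited). The gripper opens to 85 mm and grips with 20 to 120 N. Pads are 22 mm wide; open, the fingers measure 114 mm over their backs; the gripper's body (76 mm by 85 mm) begins 54 mm behind the grasp point. The pads swing forward as they close: fully open they stand 13 mm farther back than shut.
Start: joints at [-82.466, 21.807, 74.336, -0, 83.858, -12.336], TCP at [0.187, -0.517, 0.231] pointing down, gripper open.
Joint ranges: [-178.18, 178.18], [-50.72, 133.34], [12.68, 142.11], [-81.47, 261.47], [9.98, 163.14], [-165.26, 165.26]. Speed limits (degrees/s): [136.94, 136.94, 180, 180, 180, 180].

## Interface

Orientations are given as a 3x3 rotation matrix whose columns are the frame's x, y, z axes.
In Python, from rig import env, eyes, close_job gives the robot as it stands.
- The arm moves only by the tool jog_arm, never from a script. Its argument "deltas" is one flat list of numbers, 7 for each row, row after row: the shift along the tool's x, y, z in units of 0.75 m (1.0 is 0.75 m), then the turn, a rotation vector about the tool's x, y, z in units of 180 degrees (1.0 is 180 degrees), then the gripper command: -1 is fully open, 1 is shut, values between are in proportion. In form: [dx, dy, dz, ax, ay, az, fingers, dx, dy, dz, ax, ay, az, fingers, ...]. A call has 1 to 12 rows; each row is the pose to reach, as a shift and turn from the pose commanded when the call began, along the tool's axes at that moment, turning the shorter way round; what a row does not reach only later rows make up. A row lasts 1/12 s, in which the tool goes at most 41.7 mm and 7.16 degrees, less where a joint would pass 70% of its speed; a pose out of reach is approached as far as the arm can. A call with a number of a shift or a turn outside -1 to 1 is refused whole. A call with a gripper value outside its range is refused whole. The fingers move at their own pace and stop on an object; "grip_force" is the grip in N (left out, the last holds). Time passes only in rows, so rows that repeat a pose let the fingers close. It gives the time, the measured TCP pose, the force and the opening at its end, in the units of the state.
- env.observe(): the state, without advancing time (a new reading comes with each control period).
- eyes.get_image(name): name is "scene" or "side" or "wrist"; returns the picture (420x560x3 uint8, red, green, blue); there is no depth.
- eyes.camera_params(name): a dict with "intrinsics" (3x3 intrinsics, pixels), "k1" (the pictures are not rectified: a ray, as slopes to the right and down, at radius r is drawn at 1 + k1 r^2 times it, then the intrinsics apply), "R" (3x3) and "t" (3): a world point X has camera coordinates R X + t; the wrist camera has in their place "mount" (4x4, takes a point from camera to tool coordinates, whose origin is the TCP and whose axes are the flange's). Camera axes: x right, y down, z forward; pixel columns grow to the right and rows downward; lengths in m; the calibration is good to about 2 mm. A picture is of the moment at which its call begins: read the wrist's pose just before it. camera_params takes no time and is no camera call.
- close_job(): hands the job in, once; it reports no verdict.
The state is a dict: "time_s": time; "q": joint angles; "qvel": joint speeds; "joint_efforts": joint torques, N m; "position": TCP position; "tool_rot": TCP orientation; "ft_force": force on the tool from outside, world axes, zero at the start; "wrist_torque": the same for the moment, N m; "grip_width": finger opening in m.
Only numpy, scipy, OpenCV 4.12 (cv2) and the standard library are available. Lean on these libraries where they do the work, as an engineer would, in place of code of your own. Each camera call takes 0.05 s, during which the arm holds its last target.

## Working session

There is one attempt and no reset: what is moved stays moved. The work goes in short steps, Python scripts to look and compute and a tool call to move; the robot and the scene stay as the last step left them, time stands still between calls to the robot, and variables do not carry over. Pictures are saved under pics/ and viewed, and the job is handed in when it is done.

Besides the shell and the picture viewer there is one more tool, called after "Emit:" by a JSON object that holds its "op" and its "data", one argument or row to a line. jog_arm: Moves the arm, as the interface text tells. Its arguments: {"type":"object","properties":{"deltas":{"type":"array"},"grip_force":{"type":"number"}},"required":["deltas"]}

```bash
ls; mkdir -p pics
python3 - <<'E'
from rig import env, eyes
import cv2, numpy as np
print(env.observe())
for n in ["scene","side","wrist"]:
    im=eyes.get_image(n); cv2.imwrite(f"pics/{n}0.png",im[:,:,::-1]); print(n,eyes.camera_params(n))
E
```

```text
pics
{'time_s': 0.0, 'q': array([-8.24651128e+01,  2.18423649e+01,  7.43843070e+01,  5.56506317e-05,
        8.38568802e+01, -1.23348023e+01]), 'qvel': array([-4.21246066e-02,  8.51103472e-02,  9.40202082e-03,  1.45036685e-05,
       -6.81290082e-02,  3.52194745e-03]), 'joint_efforts': array([ 5.40308338e-04, -4.48462737e+01, -2.31281233e+01, -1.20295699e-04,
        4.76595364e-03,  2.52941412e-06]), 'position': array([ 0.18690419, -0.51696893,  0.23070152]), 'tool_rot': array([[ 9.40468128e-01,  3.39881839e-01, -1.90263701e-04],
       [ 3.39881748e-01, -9.40467068e-01,  1.44579221e-03],
       [ 3.12461768e-04, -1.42438865e-03, -9.99998937e-01]]), 'ft_force': array([ 1.1253803 , -0.18262793, -0.21752623]), 'wrist_torque': array([ 0.03221635, -0.0083559 , -0.0304262 ]), 'grip_width': 0.08550677855055247}
scene {'intrinsics': array([[436.55243246,   0.        , 270.41621056],
       [  0.        , 436.55243246, 210.57240796],
       [  0.        ,   0.        ,   1.        ]]), 'k1': 0.03943308091754576, 'R': array([[ 0.26050918,  0.96542626,  0.00933236],
       [ 0.59293145, -0.15
[... 383 characters left out ...]
     [-0.35739515,  0.47360933, -0.80496143],
       [ 0.46668802, -0.6560072 , -0.59317522]]), 't': array([0.41548091, 0.24697146, 0.90900773])}
wrist {'intrinsics': array([[301.10042287,   0.        , 278.83223565],
       [  0.        , 301.10042287, 214.10494599],
       [  0.        ,   0.        ,   1.        ]]), 'k1': -0.06220115997564545, 'mount': array([[ 4.08879872e-04, -9.65283319e-01, -2.61204799e-01,
         6.47207937e-02],
       [ 9.99999824e-01,  2.82646990e-04,  5.20837964e-04,
        -1.41441499e-04],
       [-4.28927449e-04, -2.61204966e-01,  9.65283265e-01,
        -1.43766289e-01],
       [ 0.00000000e+00,  0.00000000e+00,  0.00000000e+00,
         1.00000000e+00]])}
```

View pics/scene0.png

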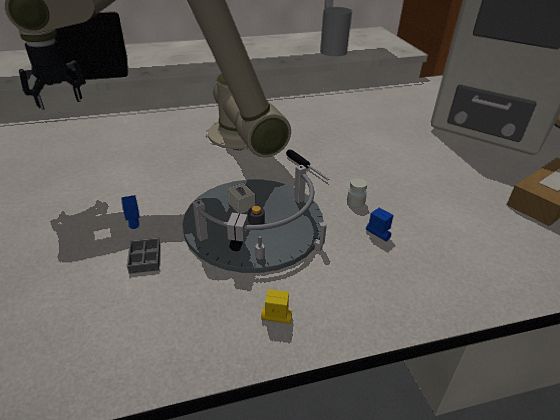

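View pics/side0.png

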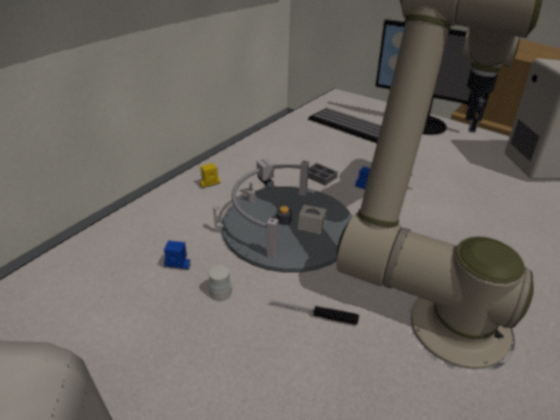

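View pics/wrist0.png

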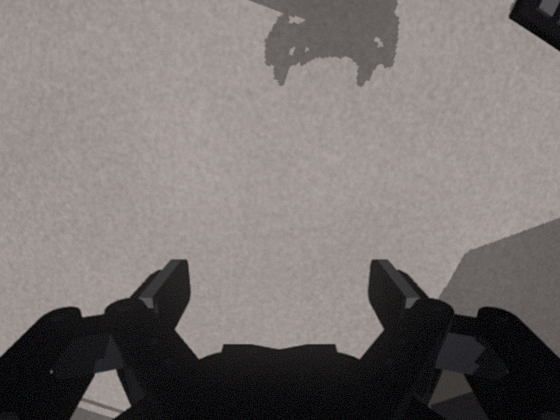

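The scene view shows the stand around (255,222), the carriage at about (237,225) and the console at (240,195). The index pointer is either at (261,250) or at (320,238). I'll enlarge both views and write helpers.

```bash
cat > h.py <<'E'
import numpy as np, cv2
from rig import env, eyes
def params(n, st=None):
    p=eyes.camera_params(n)
    if 'R' in p: return p['intrinsics'],p['k1'],np.array(p['R']),np.array(p['t'])
    st=st or env.observe()
    T=np.eye(4);T[:3,:3]=st['tool_rot'];T[:3,3]=st['position']
    W=np.linalg.inv(T@p['mount']); return p['intrinsics'],p['k1'],W[:3,:3],W[:3,3]
def ray(n,uv,st=None):
    K,k,R,t=params(n,st); 
    d=np.array([(uv[0]-K[0,2])/K[0,0],(uv[1]-K[1,2])/K[1,1]])
    s=d.copy()
    for _ in range(30): s=d/(1+k*(s@s))
    v=R.T@np.array([s[0],s[1],1]); return -R.T@t, v/np.linalg.norm(v)
def onz(n,uv,z,st=None):
    o,v=ray(n,uv,st); return o+v*(z-o[2])/v[2]
def proj(n,X,st=None):
    K,k,R,t=params(n,st); c=R@np.asarray(X)+t; s=c[:2]/c[2]; s=s*(1+k*(s@s)); return s*[K[0,0],K[1,1]]+[K[0,2],K[1,2]]
def tri(a,b):
    A=np.zeros((3,3));B=np.zeros(3)
    for o,v in (a,b):
        P=np.eye(3)-np.outer(v,v);A+=P;B+=P@o
    return np.linalg.solve(A,B)
def crop(src,box,f,dst):
    im=cv2.imread(src) if isinstance(src,str) else src
    x0,y0,x1,y1=box; c=cv2.resize(im[y0:y1,x0:x1],None,fx=f,fy=f,interpolation=cv2.INTER_CUBIC)
    for x in range((x0+19)//20*20,x1,20): cv2.line(c,(int((x-x0)*f),0),(int((x-x0)*f),6),(0,0,255),1);cv2.putText(c,str(x),(int((x-x0)*f),16),0,.35,(0,0,255),1)
    for y in range((y0+19)//20*20,y1,20): cv2.line(c,(0,int((y-y0)*f)),(6,int((y-y0)*f)),(0,0,255),1);cv2.putText(c,str(y),(8,int((y-y0)*f)+4),0,.35,(0,0,255),1)
    cv2.imwrite(dst,c)
E
python3 - <<'E'
from h import *
crop("pics/scene0.png",(175,150,335,280),4.6,"pics/sc1.png")
crop("pics/side0.png",(205,145,365,275),4.6,"pics/sd1.png")
E
```

```text
(no output)
```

View pics/sc1.png

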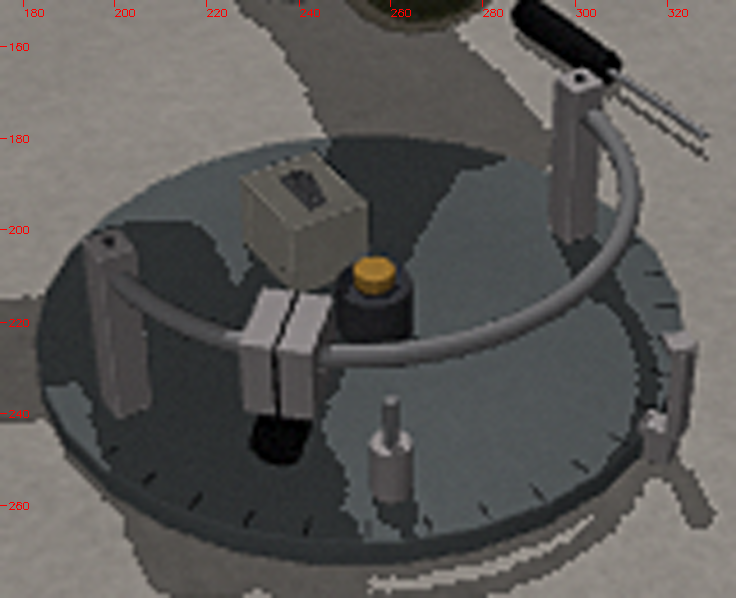

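View pics/sd1.png

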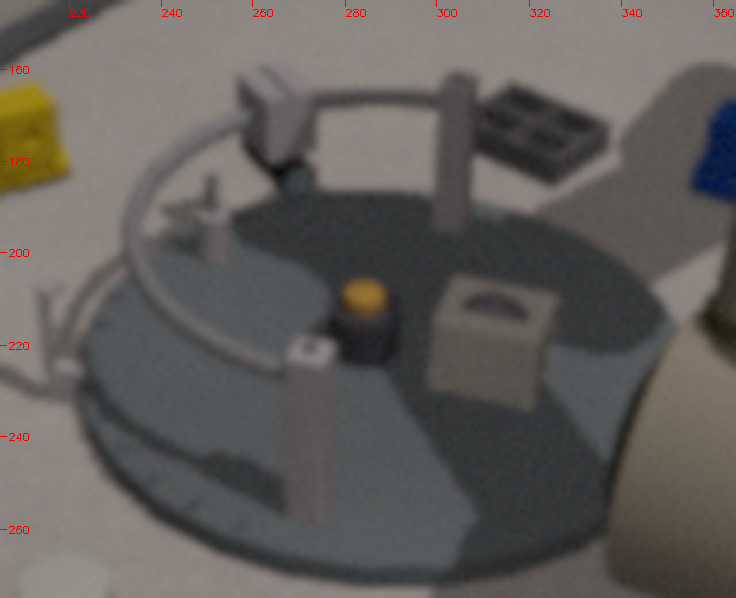

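Run:
```python
from h import *
for n,a,b in (("scene",(197,202.5),(299,167)),("side",(302.5,161.5),(271.5,220.5))):
    A=onz(n,a,.128);B=onz(n,b,.128);c=(A+B)/2;d=B-A
    yaw=np.degrees(np.arctan2(-d[0],d[1]))
    print(n,A,B,c,np.linalg.norm(d),yaw)
    # specimen/wheel check
c=np.array([.0,0,0])
print("spec",onz("scene",(255.5,207.5),.060),onz("side",(284,206.5),.06))
print("wheel",onz("scene",(239,190),.07),onz("side",(310.5,210),.07))
print("pointer top",onz("scene",(321,222.5),.084), onz("side",(213,208),.084))
for n,k,in (("scene",(237,214)),("side",(264,163))): print("carr top",onz(n,k,.131))
```

```text
scene [ 0.55868609 -0.21387334  0.128     ] [0.4679173  0.06961935 0.128     ] [ 0.5133017 -0.072127   0.128    ] 0.2976694109716302 17.754044544083996
side [ 0.56216144 -0.20715231  0.128     ] [0.46605161 0.07709005 0.128     ] [ 0.51410653 -0.06503113  0.128     ] 0.3000513526954973 18.68174963425776
spec [ 0.52524087 -0.06422439  0.06      ] [ 0.52867216 -0.06780219  0.06      ]
wheel [ 0.45128102 -0.09203295  0.07      ] [ 0.45461877 -0.08569736  0.07      ]
pointer top [0.65280373 0.06715893 0.084     ] [0.65550988 0.0790255  0.084     ]
carr top [ 0.62919976 -0.1318529   0.131     ]
carr top [ 0.64279206 -0.127513    0.131     ]
```

```bash
cat >> h.py <<'E'
def shift(pw, yaw=None):
    """units for moving from current measured pose to world p, tool x at yaw (deg), pointing down"""
    st=env.observe(); R=st['tool_rot']; d=R.T@(np.asarray(pw)-st['position'])
    out=list(d/.75)
    if yaw is not None:
        y=np.radians(yaw); G=np.array([[np.cos(y),np.sin(y),0],[np.sin(y),-np.cos(y),0],[0,0,-1]])
        out+=list(cv2.Rodrigues(R.T@G)[0].ravel()/np.pi)
    return np.round(out,4)
E
python3 - <<'E'
from h import *
print(shift([.419,-.099,.25],18.2))
E
```

```text
[ 4.805e-01 -4.190e-01 -2.490e-02 -4.000e-04 -1.000e-04  9.300e-03]
```

Emit:
{"op": "jog_arm", "data": {
  "deltas": [0.48,-0.419,-0.025,0,0,0.0093,1,0.48,-0.419,-0.025,0,0,0.0093,1,0.48,-0.419,-0.025,0,0,0.0093,1,0.48,-0.419,-0.025,0,0,0.0093,1,0.48,-0.419,-0.025,0,0,0.0093,1,0.48,-0.419,-0.025,0,0,0.0093,1,0.48,-0.419,-0.025,0,0,0.0093,1,0.48,-0.419,-0.025,0,0,0.0093,1,0.48,-0.419,-0.025,0,0,0.0093,1,0.48,-0.419,-0.025,0,0,0.0093,1,0.48,-0.419,-0.025,0,0,0.0093,1,0.48,-0.419,-0.025,0,0,0.0093,1],
  "grip_force": 40
}}

```text
time_s: 1.15
position: [0.4197, -0.0958, 0.2503]
tool_rot: [[0.949, 0.315, 0.001], [0.315, -0.949, 0.001], [0.001, -0.001, -1.0]]
ft_force: [0.2, -1.3, 0.3]
grip_width: -0.0
```

Emit:
{"op": "jog_arm", "data": {
  "deltas": [0,0,0,0,0,0,1,0,0,0,0,0,0,1,0,0,0,0,0,0,1]
}}

```text
time_s: 1.4
position: [0.4184, -0.0997, 0.2499]
tool_rot: [[0.95, 0.312, -0.001], [0.312, -0.95, -0.0], [-0.0, -0.0, -1.0]]
ft_force: [-0.2, -0.1, 0.4]
grip_width: 0.0001
```

Run:
```python
from h import *
import pickle
st=env.observe(); im=eyes.get_image("wrist")[:,:,::-1]
cv2.imwrite("pics/w1.png",im); pickle.dump(st,open("w1.pkl","wb"))
crop(im,(0,0,560,420),1.4,"pics/w1b.png")
```

```text
(no output)
```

View pics/w1b.png

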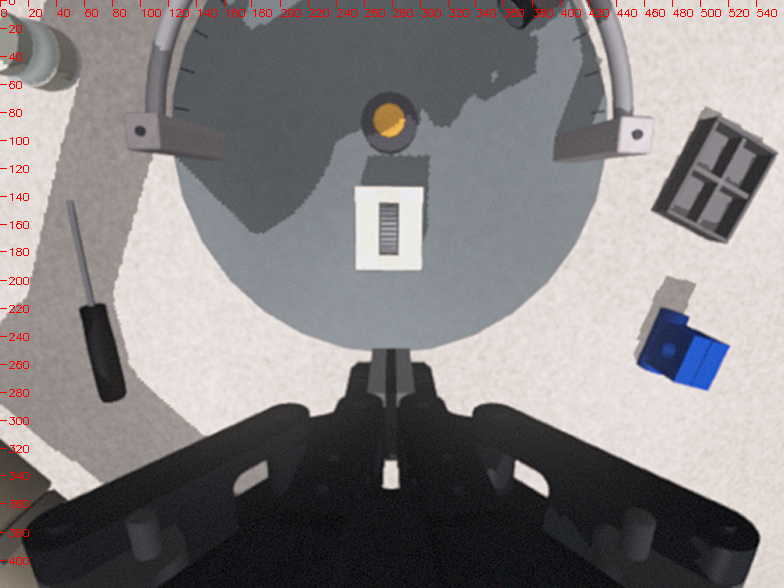

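The wrist view shows the post tops at about (100,94) and (455,96), the wheel at (278,163) and the specimen at (278,86). I'll calculate the stand frame from these.

```bash
python3 - <<'E'
from h import *
import pickle
st=pickle.load(open("w1.pkl","rb"))
w=lambda uv,z:onz("wrist",uv,z,st)
im=cv2.imread("pics/w1.png")
# console top mask
m=((im.min(2)>225)).astype(np.uint8); m[:, :240]=0; m[:,310:]=0; m[:125]=0;m[200:]=0
ys,xs=np.nonzero(m); print("console",xs.min(),xs.max(),ys.min(),ys.max())
cc=((xs.min()+xs.max())/2,(ys.min()+ys.max())/2)
b=(im[:,:,2].astype(int)-im[:,:,0]>60).astype(np.uint8);ys,xs=np.nonzero(b[60:110,250:310]);sp=(xs.mean()+250,ys.mean()+60);print(sp)
A=w((455,96),.128);B=w((100,94),.128);c=(A+B)/2;d=B-A;yaw=np.arctan2(-d[0],d[1])
print(A,B,c,np.linalg.norm(d),np.degrees(yaw))
ex=np.array([np.cos(yaw),np.sin(yaw),0]);ey=np.array([-ex[1],ex[0],0])
for nm,p in (("console",w(cc,.067)),("wheel",w((278,163),.0725)),("spec",w(sp,.06))): print(nm,p,(p-c)@ex,(p-c)@ey)
E
python3 - <<'E'
from h import *
crop("pics/w1.png",(235,60,325,200),5,"pics/w1c.png")
E
```

```text
console 254 301 134 191
(np.float64(277.6533957845433), np.float64(85.54332552693208))
[ 0.55745973 -0.21198218  0.128     ] [0.46460332 0.07562184 0.128     ] [ 0.51103153 -0.06818017  0.128     ] 0.3022224069920976 17.8932982056496
console [ 0.45006407 -0.0878679   0.067     ] -0.06406744681406136 -3.477059952887395e-06
wheel [ 0.45023309 -0.08839246  0.0725    ] -0.06406776979389928 -0.000554593712493397
spec [ 0.52523961 -0.06335315  0.06      ] 0.01500391944894858 0.0002281719216851548
```

View pics/w1c.png

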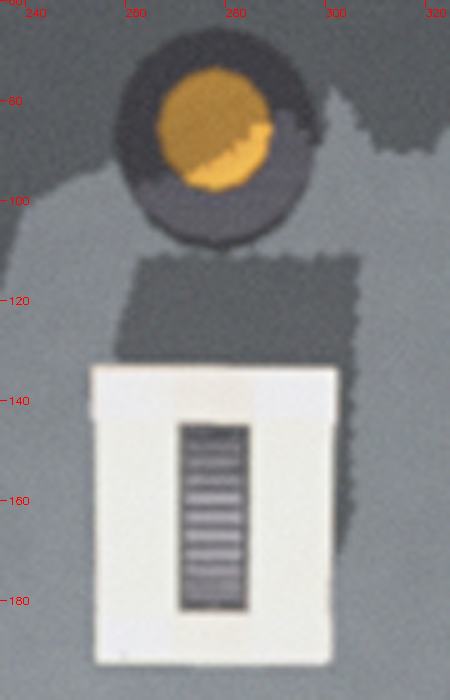

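```bash
cat >> h.py <<'E'
YAW=np.radians(17.9);C=np.array([.5113,-.0682,0])
EX=np.array([np.cos(YAW),np.sin(YAW),0]);EY=np.array([-EX[1],EX[0],0])
def loc(x,y,z): return C+x*EX+y*EY+np.array([0,0,z])
def toloc(p): d=np.asarray(p)-C; return np.array([d@EX,d@EY,d[2]])
E
python3 - <<'E'
from h import *
print(shift(loc(-.075,0,.078),17.9))
E
```

```text
[ 3.110e-02 -2.200e-03  2.292e-01 -0.000e+00  1.000e-04  1.300e-03]
```

Emit:
{"op": "jog_arm", "data": {
  "deltas": [0.031,-0.002,0.04,0,0,0.001,1,0.031,-0.002,0.09,0,0,0.001,1,0.031,-0.002,0.14,0,0,0.001,1,0.031,-0.002,0.18,0,0,0.001,1,0.031,-0.002,0.21,0,0,0.001,1,0.031,-0.002,0.229,0,0,0.001,1,0.031,-0.002,0.229,0,0,0.001,1,0.031,-0.002,0.229,0,0,0.001,1]
}}

```text
time_s: 2.12
position: [0.44, -0.0915, 0.0783]
tool_rot: [[0.951, 0.308, -0.001], [0.308, -0.951, 0.0], [-0.001, -0.001, -1.0]]
ft_force: [-0.3, -0.3, 0.5]
grip_width: -0.0003
```

Emit:
{"op": "jog_arm", "data": {
  "deltas": [0,0,0.0013,0,0,0,1,0,0,0.0026,0,0,0,1,0,0,0.004,0,0,0,1,0,0,0.004,0,0,0,1]
}}

```text
time_s: 2.45
position: [0.4405, -0.0908, 0.0758]
tool_rot: [[0.951, 0.309, 0.001], [0.309, -0.951, -0.0], [0.001, 0.001, -1.0]]
ft_force: [-0.2, 0.4, -1.4]
grip_width: 0.0001
```

Emit:
{"op": "jog_arm", "data": {
  "deltas": [0,0,0.0007,0,0,0,1,0,0,0.0013,0,0,0,1,0,0,0.0013,0,0,0,1]
}}

```text
time_s: 2.7
position: [0.4403, -0.0906, 0.0744]
tool_rot: [[0.951, 0.309, 0.0], [0.309, -0.951, -0.0], [0.0, 0.0, -1.0]]
ft_force: [-0.5, 0.7, 0.0]
grip_width: 0.0001
```

Emit:
{"op": "jog_arm", "data": {
  "deltas": [0,0,0.0007,0,0,0,1,0,0,0.0007,0,0,0,1]
}}

```text
time_s: 2.87
position: [0.4404, -0.0907, 0.0741]
tool_rot: [[0.951, 0.309, 0.0], [0.309, -0.951, -0.0], [0.0, 0.0, -1.0]]
ft_force: [-1.8, 0.4, 5.4]
grip_width: 0.0001
```

Emit:
{"op": "jog_arm", "data": {
  "deltas": [0,0,0.0007,0,0,0,1,0,0,0.0007,0,0,0,1]
}}

```text
time_s: 3.03
position: [0.4404, -0.0907, 0.0739]
tool_rot: [[0.951, 0.309, 0.001], [0.309, -0.951, -0.0], [0.0, 0.001, -1.0]]
ft_force: [-2.5, 0.9, 9.6]
grip_width: 0.0002
```

Emit:
{"op": "jog_arm", "data": {
  "deltas": [0.004,0,0,0,0,0,1,0.008,0,0,0,0,0,1,0.012,0,0,0,0,0,1,0.012,0,0,0,0,0,1]
}}

```text
time_s: 3.37
position: [0.4498, -0.0877, 0.0743]
tool_rot: [[0.951, 0.309, 0.002], [0.309, -0.951, -0.0], [0.002, 0.001, -1.0]]
ft_force: [-0.2, 3.6, 11.2]
grip_width: 0.0003
```

Run:
```python
from h import *
print(toloc(env.observe()['position']), env.observe()['ft_force'])
im=eyes.get_image("scene")[:,:,::-1]; crop(im,(215,170,295,270),6,"pics/sc2.png")
```

```text
[-0.06456958  0.00031711  0.07428258] [-0.18141798  3.57809498 11.16062757]
```

View pics/sc2.png

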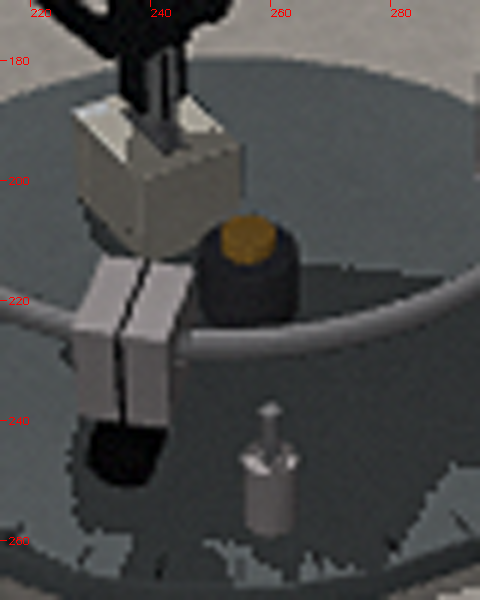

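Emit:
{"op": "jog_arm", "data": {
  "deltas": [0.004,0,0,0,0,0,1,0.008,0,0,0,0,0,1,0.012,0,0,0,0,0,1,0.016,0,0,0,0,0,1,0.016,0,0,0,0,0,1]
}}

```text
time_s: 3.83
position: [0.4612, -0.0841, 0.0739]
tool_rot: [[0.951, 0.309, 0.002], [0.309, -0.951, -0.0], [0.002, 0.001, -1.0]]
ft_force: [1.3, 2.4, 7.3]
grip_width: -0.0001
```

Run:
```python
from h import *
print(toloc(env.observe()['position']), env.observe()['ft_force'])
im=eyes.get_image("scene")[:,:,::-1]; crop(im,(240,225,280,265),12,"pics/sc3.png")
```

```text
[-0.05260018  0.00030977  0.07393326] [1.25223091 2.39737338 7.29073711]
```

View pics/sc3.png

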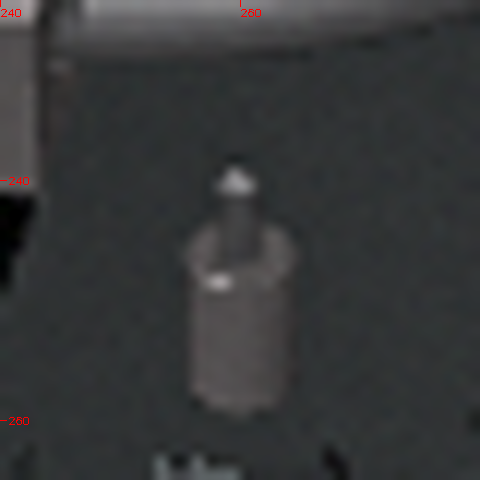

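Emit:
{"op": "jog_arm", "data": {
  "deltas": [0,0,-0.01,0,0,0,1,-0.016,0,-0.01,0,0,0,1,-0.032,0,-0.01,0,0,0,1,-0.032,0,-0.004,0,0,0,1,-0.032,0,0,0,0,0,1,-0.032,0,0,0,0,0,1]
}}

```text
time_s: 4.38
position: [0.4376, -0.0917, 0.0733]
tool_rot: [[0.951, 0.309, -0.001], [0.309, -0.951, -0.0], [-0.001, -0.0, -1.0]]
ft_force: [-3.4, 0.4, 7.8]
grip_width: 0.0004
```

Emit:
{"op": "jog_arm", "data": {
  "deltas": [0.004,0,0,0,0,0,1,0.008,0,0,0,0,0,1,0.012,0,0,0,0,0,1,0.016,0,0,0,0,0,1,0.02,0,0,0,0,0,1,0.024,0,0,0,0,0,1,0.028,0,0,0,0,0,1,0.032,0,0,0,0,0,1,0.032,0,0,0,0,0,1]
}}

```text
time_s: 5.13
position: [0.4618, -0.084, 0.0738]
tool_rot: [[0.951, 0.31, 0.002], [0.31, -0.951, -0.0], [0.002, 0.001, -1.0]]
ft_force: [2.0, 2.5, 8.6]
grip_width: 0.0001
```

Emit:
{"op": "jog_arm", "data": {
  "deltas": [0,0,-0.01,0,0,0,1,-0.016,0,-0.01,0,0,0,1,-0.032,0,-0.01,0,0,0,1,-0.032,0,-0.004,0,0,0,1,-0.032,0,0,0,0,0,1,-0.032,0,0,0,0,0,1]
}}

```text
time_s: 5.63
position: [0.4378, -0.0917, 0.0733]
tool_rot: [[0.951, 0.309, -0.001], [0.309, -0.951, -0.0], [-0.001, -0.0, -1.0]]
ft_force: [-3.8, 0.6, 8.1]
grip_width: 0.0001
```

Emit:
{"op": "jog_arm", "data": {
  "deltas": [0.004,0,0,0,0,0,1,0.008,0,0,0,0,0,1,0.012,0,0,0,0,0,1,0.016,0,0,0,0,0,1,0.02,0,0,0,0,0,1,0.024,0,0,0,0,0,1,0.028,0,0,0,0,0,1,0.032,0,0,0,0,0,1,0.032,0,0,0,0,0,1]
}}

```text
time_s: 6.38
position: [0.4613, -0.0842, 0.0738]
tool_rot: [[0.951, 0.31, 0.001], [0.31, -0.951, -0.001], [0.0, 0.001, -1.0]]
ft_force: [-3.0, 0.7, 11.0]
grip_width: -0.0005
```

Run:
```python
from h import *
print(toloc(env.observe()['position']), env.observe()['ft_force'])
im=eyes.get_image("scene")[:,:,::-1]; crop(im,(240,225,280,265),12,"pics/sc4.png")
```

```text
[-0.05253025  0.00016863  0.0738148 ] [-2.95687899  0.72969727 10.98895858]
```

View pics/sc4.png

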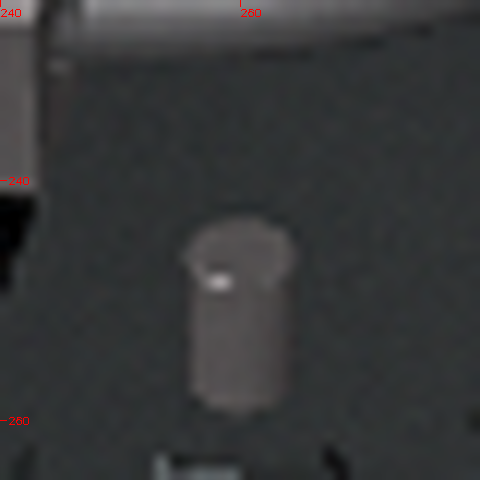

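The pin is now level with its boss, and the tangential force reversed to −3 N, which suggests the wheel hit its stop. I'll do one more stroke to confirm, then lift.

Emit:
{"op": "jog_arm", "data": {
  "deltas": [0,0,-0.01,0,0,0,1,-0.016,0,-0.01,0,0,0,1,-0.032,0,-0.01,0,0,0,1,-0.032,0,-0.004,0,0,0,1,-0.032,0,0,0,0,0,1,-0.032,0,0,0,0,0,1]
}}

```text
time_s: 6.93
position: [0.4379, -0.0916, 0.0733]
tool_rot: [[0.951, 0.309, -0.0], [0.309, -0.951, -0.0], [-0.0, 0.0, -1.0]]
ft_force: [-4.9, 0.1, 9.1]
grip_width: -0.0
```

Emit:
{"op": "jog_arm", "data": {
  "deltas": [0.004,0,0,0,0,0,1,0.008,0,0,0,0,0,1,0.012,0,0,0,0,0,1,0.016,0,0,0,0,0,1,0.02,0,0,0,0,0,1,0.024,0,0,0,0,0,1]
}}

```text
time_s: 7.43
position: [0.4547, -0.0863, 0.0742]
tool_rot: [[0.951, 0.31, -0.001], [0.31, -0.951, -0.001], [-0.002, 0.001, -1.0]]
ft_force: [-9.4, -3.0, 19.6]
grip_width: -0.0006
```

Emit:
{"op": "jog_arm", "data": {
  "deltas": [0,0,-0.03,0,0,0,0.3,0,0,-0.08,0,0,0,0.3,0,0,-0.13,0,0,0,0.3,0,0,-0.18,0,0,0,0.3,0,0,-0.22,0,0,0,0.3,0,0,-0.22,0,0,0,0.3,0,0,-0.22,0,0,0,0.3]
}}

```text
time_s: 8.02
position: [0.4556, -0.086, 0.2392]
tool_rot: [[0.951, 0.31, 0.003], [0.31, -0.951, -0.001], [0.002, 0.002, -1.0]]
ft_force: [0.4, -0.8, 0.3]
grip_width: 0.03
```

Run:
```python
from h import *
st=env.observe();print(toloc(st['position']), st['ft_force'],st['q'],st['grip_width'])
im=eyes.get_image("scene")[:,:,::-1]; crop(im,(200,170,340,270),5.5,"pics/sc5.png");cv2.imwrite("pics/sc5r.png",im)
```

```text
[-5.84357084e-02  1.84764620e-04  2.39201221e-01] [ 0.39864412 -0.80951979  0.32628671] [-2.53706758e+01  1.26646533e+01  8.64782106e+01  8.05119049e-03
  8.06788265e+01  4.65907086e+01] 0.03000462497491698
```

View pics/sc5.png

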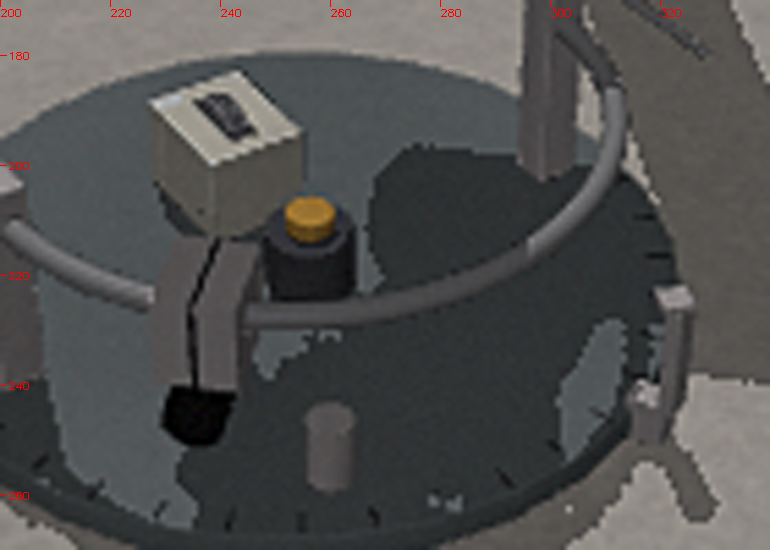

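Run:
```python
from h import *
def ang(p): l=toloc(p); return np.hypot(l[0],l[1]),np.degrees(np.arctan2(l[1],l[0]))
for uv in ((238.3,213.5),(233.5,225)): print(ang(onz("scene",uv,.131)))
print("ptr",ang(onz("scene",(321,223.5),.084)),ang(onz("side",(213,208),.084)))
a=np.radians(-62); p=loc(.15*np.cos(a),.15*np.sin(a),.21)
print(p,shift(p,17.9-62+90))
```

```text
(np.float64(0.13151889479104817), np.float64(-45.241334368719656))
(np.float64(0.1736006710110123), np.float64(-44.998297681823324))
ptr (np.float64(0.19751095583678943), np.float64(24.836907153395213)) (np.float64(0.20608696459586037), np.float64(27.692845287223264))
[ 0.61901894 -0.17258692  0.21      ] [ 1.722e-01  1.778e-01  3.700e-02 -1.000e-04  0.000e+00 -1.548e-01]
```

Emit:
{"op": "jog_arm", "data": {
  "deltas": [0.03,0.03,0.037,0,0,-0.038,0.3,0.06,0.062,0.037,0,0,-0.077,0.3,0.09,0.093,0.037,0,0,-0.115,0.3,0.12,0.124,0.037,0,0,-0.155,0.3,0.15,0.155,0.037,0,0,-0.155,0.3,0.172,0.178,0.037,0,0,-0.155,0.3,0.172,0.178,0.037,0,0,-0.155,0.3,0.172,0.178,0.037,0,0,-0.155,0.3]
}}

```text
time_s: 8.73
position: [0.6186, -0.173, 0.2075]
tool_rot: [[0.696, 0.718, -0.004], [0.718, -0.696, 0.002], [-0.001, -0.004, -1.0]]
ft_force: [0.4, -0.2, -1.3]
grip_width: 0.0299
```

Run:
```python
from h import *
import pickle
st=env.observe();print(toloc(st['position']),st['position'],st['q'],st['qvel'],st['grip_width'])
im=eyes.get_image("wrist")[:,:,::-1];cv2.imwrite("pics/w2.png",im); pickle.dump(st,open("w2.pkl","wb"))
crop(im,(0,0,560,420),1.4,"pics/w2b.png")
```

```text
[ 0.06992154 -0.13273604  0.20752926] [ 0.61863425 -0.17302002  0.20752926] [-2.61670064e+01  3.23028482e+01  6.03372539e+01  5.19595613e-03
  8.76212507e+01  1.79293985e+01] [ 0.29485578 -2.74045925  2.45886052  0.07456903  0.04098207 -0.07213217] 0.02986327200674062
```

View pics/w2b.png

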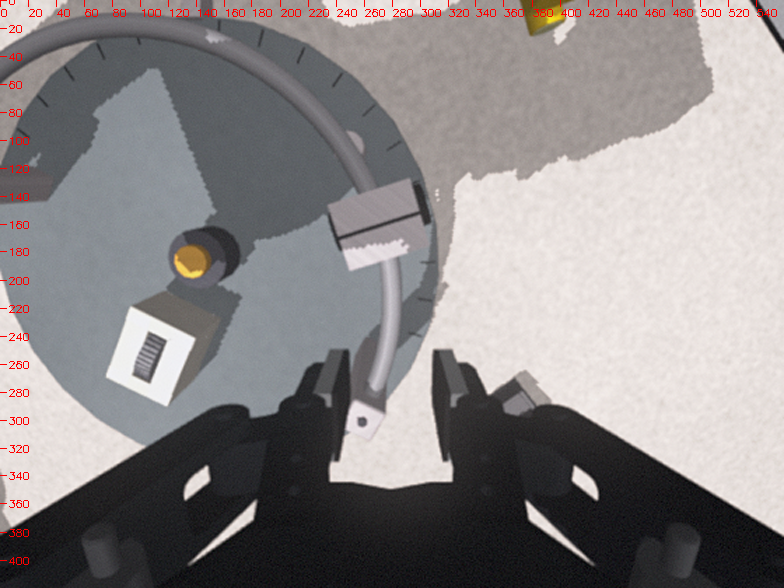

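```bash
python3 - <<'E'
from h import *
import pickle
st=pickle.load(open("w2.pkl","rb"))
def ang(p): l=toloc(p); return np.round([1000*np.hypot(l[0],l[1]),np.degrees(np.arctan2(l[1],l[0]))],1)
for uv in ((241.5,168.5),(300,151.5)): print(ang(onz("wrist",uv,.131,st)))
# rod edges along row ~ : sample rod centre z=.110
for uv in ((279,215),(274,250),(246,110),(220,75),(160,32)): print("rod",ang(onz("wrist",uv,.112,st)))
print("spec",toloc(onz("wrist",(137,187),.06,st)),"post",toloc(onz("wrist",(258.5,301),.128,st)))
for a in (-61,):
    r=np.radians(a); p=loc(.15*np.cos(r),.15*np.sin(r),.098); print(shift(p,17.9+a+90))
E
python3 - <<'E'
from h import *
crop("pics/w2.png",(210,110,330,270),4,"pics/w2c.png")
E
```

```text
[127.9 -44.2]
[172.1 -44.7]
rod [149.2 -62.5]
rod [148.5 -74.6]
rod [148.3 -28.8]
rod [149.7 -16.7]
rod [150.5   3.6]
spec [ 0.01508917 -0.00075641  0.06      ] post [-0.00141803 -0.15033749  0.128     ]
[ 0.0045  0.0014  0.1473 -0.0011  0.0003 -0.0054]
```

View pics/w2c.png

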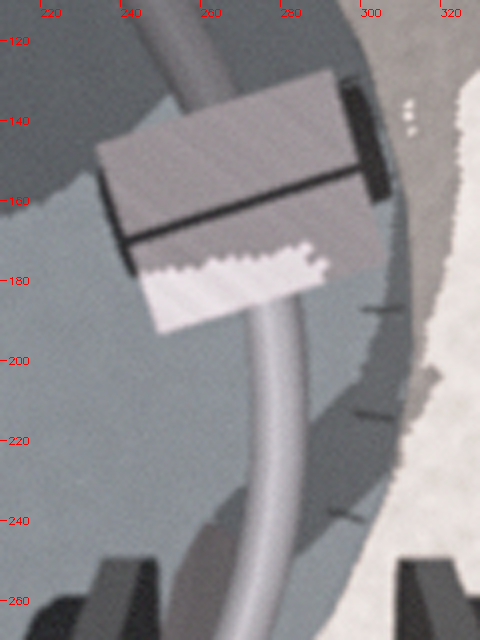

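```bash
cat >> h.py <<'E'
def pose(th,z=.098,off=.029,Re=.1475):
    r=np.radians(th); u=np.array([np.cos(r),np.sin(r)]); t=np.array([-u[1],u[0]])
    l=Re*u-off*t; y=np.radians(th+90)+YAW
    G=np.array([[np.cos(y),np.sin(y),0],[np.sin(y),-np.cos(y),0],[0,0,-1]])
    return loc(l[0],l[1],z),G
def rows(ths,start=None,**k):
    """rows relative to start pose (p,G); default measured"""
    if start is None: st=env.observe(); start=(st['position'],st['tool_rot'])
    for th in ths:
        p,G=pose(th,**k); d=start[1].T@(p-start[0])/.75; a=cv2.Rodrigues(start[1].T@G)[0].ravel()/np.pi
        print(th,np.round(d,3),np.round(a,3))
def th_of(p):  # block angle for current pose
    l=toloc(p); return np.degrees(np.arctan2(l[1],l[0])+np.arctan2(.029,.1475)), np.hypot(l[0],l[1])
E
python3 - <<'E'
from h import *
rows([-50.5])
E
```

```text
-50.5 [0.002 0.002 0.147] [-0.001  0.    -0.064]
```

Emit:
{"op": "jog_arm", "data": {
  "deltas": [0.002,0.002,0,0,0,-0.032,0.34,0.002,0.002,0,0,0,-0.064,0.34,0.002,0.002,0.03,0,0,-0.064,0.34,0.002,0.002,0.06,0,0,-0.064,0.34,0.002,0.002,0.07,0,0,-0.064,0.34,0.002,0.002,0.07,0,0,-0.064,0.34]
}}

```text
time_s: 9.28
position: [0.6192, -0.1721, 0.1561]
tool_rot: [[0.538, 0.843, -0.004], [0.843, -0.538, 0.002], [-0.0, -0.005, -1.0]]
ft_force: [-0.1, 1.0, -0.6]
grip_width: 0.0279
```

Run:
```python
from h import *
import pickle
st=env.observe();print(th_of(st['position']),st['position'],st['grip_width']); rows([-50.5])
im=eyes.get_image("wrist")[:,:,::-1]
crop(im,(180,80,400,360),2.1,"pics/w3b.png")
```

```text
(np.float64(-50.68088349207909), np.float64(0.14979659683084484)) [ 0.61922896 -0.17207666  0.15606823] 0.027871305705683642
-50.5 [0.001 0.001 0.077] [-0.002  0.     0.   ]
```

View pics/w3b.png

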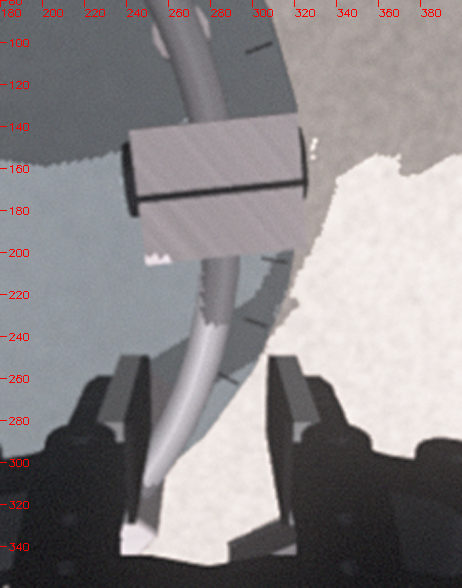

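Emit:
{"op": "jog_arm", "data": {
  "deltas": [0.001,0.001,0.025,0,0,0,0.34,0.001,0.001,0.05,0,0,0,0.34,0.001,0.001,0.07,0,0,0,0.34,0.001,0.001,0.077,0,0,0,0.34,0.001,0.001,0.077,0,0,0,0.34,0.001,0.001,0.077,0,0,0,0.34]
}}

```text
time_s: 9.83
position: [0.6222, -0.173, 0.1017]
tool_rot: [[0.538, 0.843, 0.002], [0.843, -0.538, -0.001], [0.0, 0.002, -1.0]]
ft_force: [-0.6, 0.3, -0.0]
grip_width: 0.0281
```

Run:
```python
from h import *
st=env.observe();print(th_of(st['position']),st['position'],st['grip_width'],st['ft_force']); rows([-48,-46,-45,-44,-42,-40,-38,-36])
im=eyes.get_image("wrist")[:,:,::-1]
crop(im,(180,80,400,360),2.1,"pics/w4b.png")
```

```text
(np.float64(-50.14672182873728), np.float64(0.1525802128079668)) [ 0.6222162  -0.17297747  0.10174131] 0.028125202207889992 [-0.57660412  0.29310887 -0.00100624]
-48 [ 0.008 -0.002  0.005] [ 0.001 -0.    -0.014]
-46 [ 0.015 -0.001  0.005] [ 0.001 -0.    -0.025]
-45 [ 0.018 -0.     0.005] [ 0.001 -0.    -0.03 ]
-44 [ 0.022 -0.     0.005] [ 0.001 -0.    -0.036]
-42 [0.029 0.    0.005] [ 0.001 -0.    -0.047]
-40 [0.036 0.001 0.005] [ 0.001 -0.    -0.058]
-38 [0.043 0.001 0.005] [ 0.001 -0.    -0.069]
-36 [0.05  0.    0.005] [ 0.001 -0.    -0.08 ]
```

View pics/w4b.png

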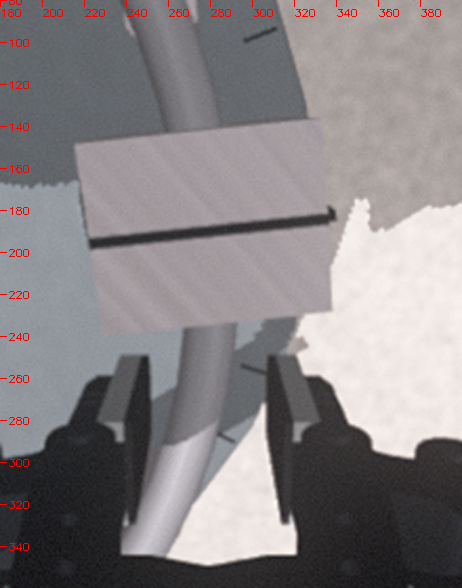

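Emit:
{"op": "jog_arm", "data": {
  "deltas": [0.004,-0.003,0.005,0.001,0,-0.008,0.34,0.008,-0.003,0.005,0.001,0,-0.014,0.34,0.012,-0.002,0.005,0.001,0,-0.02,0.34,0.015,-0.001,0.005,0.001,0,-0.025,0.34,0.018,-0.001,0.005,0.001,0,-0.03,0.34,0.022,0,0.005,0.001,0,-0.036,0.34,0.025,0,0.005,0.001,0,-0.041,0.34,0.029,0,0.005,0.001,0,-0.047,0.34]
}}

```text
time_s: 10.55
position: [0.6336, -0.1547, 0.0967]
tool_rot: [[0.407, 0.913, -0.002], [0.913, -0.407, 0.001], [-0.0, -0.003, -1.0]]
ft_force: [-0.6, -3.0, 0.1]
grip_width: 0.0281
```

Run:
```python
from h import *
st=env.observe();print(th_of(st['position']),st['position'],st['grip_width'],st['ft_force'])
rows(range(-41,-16,2))
im=eyes.get_image("wrist")[:,:,::-1]
crop(im,(180,80,400,360),2.1,"pics/w5b.png")
```

```text
(np.float64(-42.057769717886906), np.float64(0.14981858424731115)) [ 0.63360154 -0.15473289  0.09667792] 0.028103995017253858 [-0.56730717 -2.96074398  0.14436854]
-41 [ 0.004  0.001 -0.002] [-0.001  0.    -0.005]
-39 [ 0.01   0.002 -0.002] [-0.001  0.    -0.016]
-37 [ 0.017  0.003 -0.002] [-0.001  0.    -0.027]
-35 [ 0.024  0.004 -0.002] [-0.001  0.    -0.038]
-33 [ 0.031  0.004 -0.002] [-0.001  0.    -0.05 ]
-31 [ 0.038  0.005 -0.002] [-0.001  0.    -0.061]
-29 [ 0.045  0.004 -0.002] [-0.001 -0.    -0.072]
-27 [ 0.052  0.004 -0.002] [-0.001 -0.    -0.083]
-25 [ 0.059  0.003 -0.002] [-0.001 -0.    -0.094]
-23 [ 0.066  0.003 -0.002] [-0.001 -0.    -0.105]
-21 [ 0.073  0.002 -0.002] [-0.001 -0.    -0.116]
-19 [ 0.08   0.    -0.002] [-0.001 -0.    -0.127]
-17 [ 0.087 -0.001 -0.002] [-0.001 -0.    -0.138]
```

View pics/w5b.png

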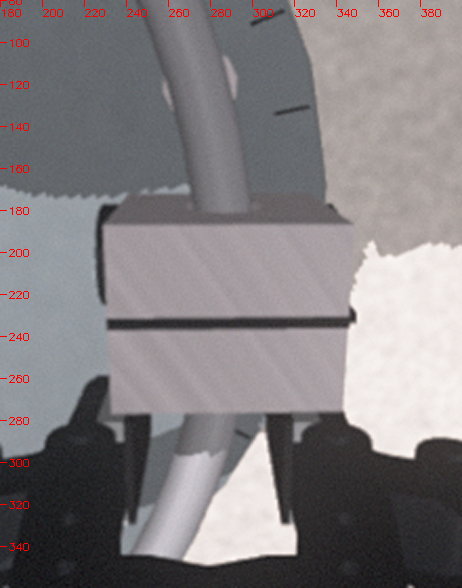

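The fingers are flush on the end face at 3 N, with the rod between them. I'll keep pushing along the arc.

Emit:
{"op": "jog_arm", "data": {
  "deltas": [0.007,0.001,0,0,0,-0.01,0.34,0.014,0.002,0,0,0,-0.021,0.34,0.021,0.003,0,0,0,-0.032,0.34,0.028,0.004,0,0,0,-0.043,0.34,0.035,0.004,0,0,0,-0.055,0.34,0.042,0.004,0,0,0,-0.066,0.34,0.049,0.004,0,0,0,-0.077,0.34,0.056,0.003,0,0,0,-0.088,0.34,0.063,0.003,0,0,0,-0.099,0.34,0.07,0.002,0,0,0,-0.111,0.34]
}}

```text
time_s: 11.43
position: [0.6564, -0.1069, 0.0966]
tool_rot: [[0.069, 0.998, -0.003], [0.998, -0.069, 0.001], [0.001, -0.003, -1.0]]
ft_force: [-1.4, -3.1, 0.6]
grip_width: 0.0279
```

Run:
```python
from h import *
st=env.observe();print(th_of(st['position']),st['position'],st['grip_width'],st['ft_force'])
R=st['tool_rot'];print(np.degrees(np.arctan2(R[1,0],R[0,0]))-107.9)
rows(range(-22,4,2))
im=eyes.get_image("wrist")[:,:,::-1]
crop(im,(100,0,460,360),1.6,"pics/w6b.png")
```

```text
(np.float64(-21.70931989177871), np.float64(0.15014153762126392)) [ 0.65637135 -0.1068883   0.09659473] 0.027928239743298857 [-1.44518139 -3.14482793  0.62466861]
-21.84426435394579
-22 [-0.001  0.    -0.002] [-0.001 -0.     0.001]
-20 [ 0.006  0.001 -0.002] [-0.001 -0.    -0.01 ]
-18 [ 0.013  0.002 -0.002] [-0.001 -0.    -0.021]
-16 [ 0.02   0.003 -0.002] [-0.001 -0.    -0.032]
-14 [ 0.027  0.004 -0.002] [-0.001 -0.    -0.044]
-12 [ 0.034  0.004 -0.002] [-0.001 -0.    -0.055]
-10 [ 0.041  0.004 -0.002] [-0.001 -0.    -0.066]
-8 [ 0.048  0.004 -0.002] [-0.001 -0.    -0.077]
-6 [ 0.055  0.003 -0.002] [-0.001 -0.    -0.088]
-4 [ 0.062  0.003 -0.002] [-0.001 -0.    -0.099]
-2 [ 0.069  0.002 -0.002] [-0.001 -0.    -0.11 ]
0 [ 0.075  0.    -0.002] [-0.001 -0.001 -0.121]
2 [ 0.082 -0.001 -0.002] [-0.001 -0.001 -0.132]
```

View pics/w6b.png

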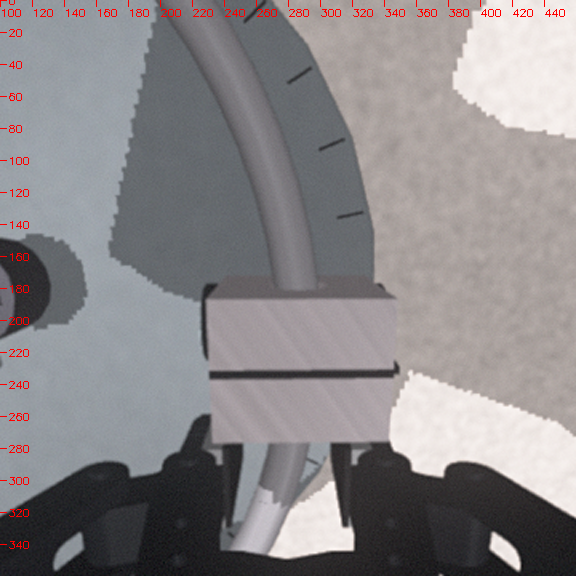

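It's moving past the lowered pin freely at about 3 N. Next push goes to about −2°.

Emit:
{"op": "jog_arm", "data": {
  "deltas": [0.007,0.001,0,0,0,-0.01,0.34,0.014,0.002,0,0,0,-0.021,0.34,0.021,0.003,0,0,0,-0.032,0.34,0.028,0.004,0,0,0,-0.043,0.34,0.035,0.004,0,0,0,-0.055,0.34,0.042,0.004,0,0,0,-0.066,0.34,0.049,0.004,0,0,0,-0.077,0.34,0.056,0.003,0,0,0,-0.088,0.34,0.063,0.003,0,0,0,-0.099,0.34,0.07,0.002,0,0,0,-0.111,0.34]
}}

```text
time_s: 12.32
position: [0.6615, -0.0546, 0.0965]
tool_rot: [[-0.276, 0.961, -0.003], [0.961, 0.276, 0.001], [0.002, -0.003, -1.0]]
ft_force: [-0.7, -2.4, -0.8]
grip_width: 0.0282
```

Run:
```python
from h import *
import pickle
st=env.observe();print(th_of(st['position']),st['position'],st['grip_width'],st['ft_force'])
R=st['tool_rot'];print(np.degrees(np.arctan2(R[1,0],R[0,0]))-107.9)
rows(range(-2,16,2))
im=eyes.get_image("wrist")[:,:,::-1];cv2.imwrite("pics/w7.png",im);pickle.dump(st,open("w7.pkl","wb"))
crop(im,(60,0,500,360),1.5,"pics/w7b.png")
im=eyes.get_image("scene")[:,:,::-1];cv2.imwrite("pics/sc7.png",im)
crop(im,(215,170,345,270),5,"pics/sc7b.png")
```

```text
(np.float64(-1.6143377344161904), np.float64(0.15077919498122738)) [ 0.66146754 -0.0546325   0.09648753] 0.028241858239794807 [-0.71202449 -2.37475263 -0.76067992]
-1.8958053461553703
-2 [-0.001 -0.001 -0.002] [-0.001 -0.001  0.001]
0 [ 0.006  0.    -0.002] [-0.001 -0.001 -0.011]
2 [ 0.013  0.001 -0.002] [-0.001 -0.001 -0.022]
4 [ 0.02   0.002 -0.002] [-0.001 -0.001 -0.033]
6 [ 0.027  0.003 -0.002] [-0.001 -0.001 -0.044]
8 [ 0.034  0.003 -0.002] [-0.001 -0.001 -0.055]
10 [ 0.041  0.003 -0.002] [-0.001 -0.001 -0.066]
12 [ 0.048  0.003 -0.002] [-0.001 -0.001 -0.077]
14 [ 0.054  0.002 -0.002] [-0.001 -0.001 -0.088]
```

View pics/w7b.png

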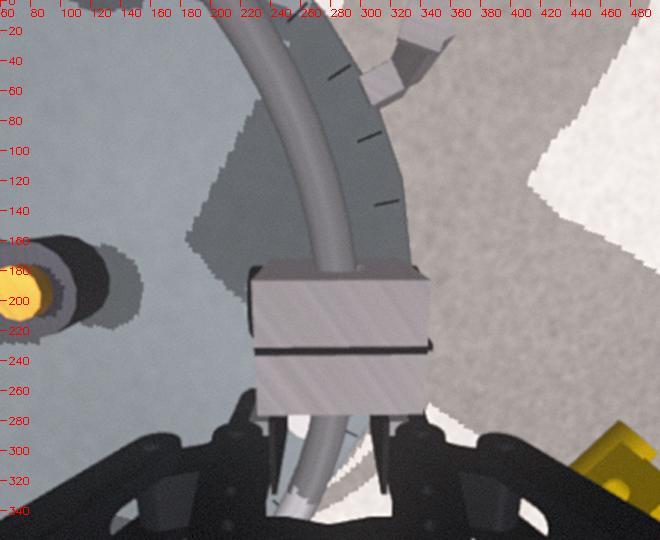

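View pics/sc7b.png

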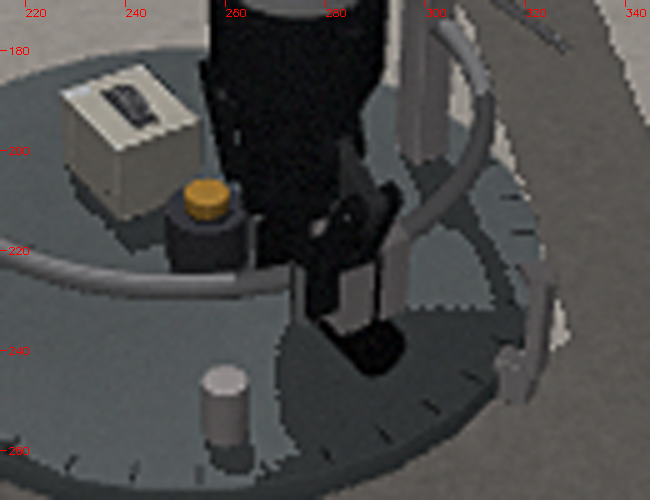

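Emit:
{"op": "jog_arm", "data": {
  "deltas": [0.007,0.001,0,0,0,-0.011,0.34,0.014,0.002,0,0,0,-0.022,0.34,0.021,0.003,0,0,0,-0.033,0.34,0.028,0.004,0,0,0,-0.044,0.34,0.035,0.004,0,0,0,-0.055,0.34,0.042,0.004,0,0,0,-0.066,0.34,0.049,0.004,0,0,0,-0.077,0.34,0.052,0.003,0,0,0,-0.083,0.34,0.052,0.003,0,0,0,-0.083,0.34]
}}

```text
time_s: 13.17
position: [0.6529, -0.0164, 0.0968]
tool_rot: [[-0.512, 0.859, -0.003], [0.859, 0.512, 0.002], [0.003, -0.001, -1.0]]
ft_force: [-0.8, 0.3, -0.1]
grip_width: 0.0281
```

Run:
```python
from h import *
import pickle
st=env.observe();print(th_of(st['position']),st['position'],st['grip_width'],st['ft_force'])
R=st['tool_rot'];print(np.degrees(np.arctan2(R[1,0],R[0,0]))-107.9)
rows(range(14,28,1))
im=eyes.get_image("wrist")[:,:,::-1];cv2.imwrite("pics/w8.png",im);pickle.dump(st,open("w8.pkl","wb"))
crop(im,(200,60,420,300),2.6,"pics/w8b.png")
```

```text
(np.float64(13.323721242484877), np.float64(0.15081665771693892)) [ 0.65293046 -0.01636876  0.09675247] 0.028107122341566444 [-0.75765259  0.26208216 -0.13946206]
12.916704139850268
14 [ 0.002 -0.    -0.002] [-0.    -0.001 -0.006]
15 [ 0.006  0.    -0.002] [-0.    -0.001 -0.012]
16 [ 0.009  0.001 -0.002] [-0.    -0.001 -0.017]
17 [ 0.013  0.001 -0.002] [-0.    -0.001 -0.023]
18 [ 0.016  0.002 -0.002] [-0.    -0.001 -0.028]
19 [ 0.02   0.002 -0.002] [-0.    -0.001 -0.034]
20 [ 0.023  0.002 -0.002] [-0.    -0.001 -0.039]
21 [ 0.027  0.003 -0.002] [-0.    -0.001 -0.045]
22 [ 0.03   0.003 -0.002] [-0.    -0.001 -0.05 ]
23 [ 0.034  0.003 -0.002] [-0.    -0.001 -0.056]
24 [ 0.037  0.003 -0.002] [-0.    -0.001 -0.062]
25 [ 0.041  0.003 -0.002] [-0.    -0.001 -0.067]
26 [ 0.044  0.003 -0.002] [-0.    -0.001 -0.073]
27 [ 0.048  0.003 -0.002] [-0.    -0.001 -0.078]
```

View pics/w8b.png

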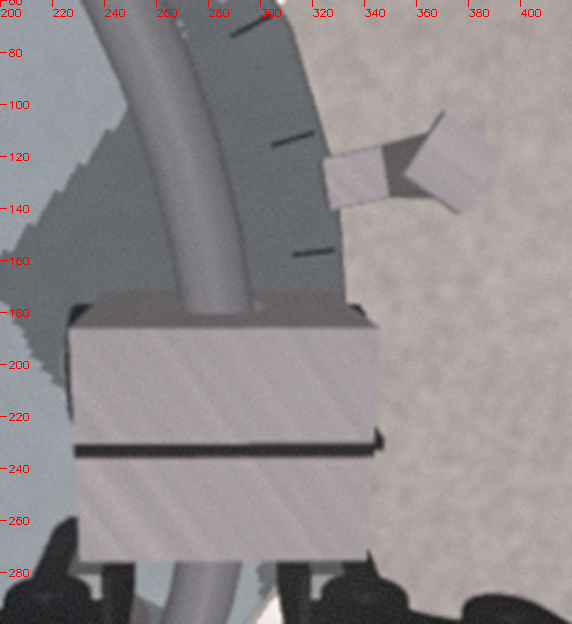

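```bash
cat >> h.py <<'E'
def ang(p): l=toloc(p); return np.round([1000*np.hypot(l[0],l[1]),np.degrees(np.arctan2(l[1],l[0]))],2)
E
python3 - <<'E'
from h import *
import pickle
st=pickle.load(open("w8.pkl","rb"))
print("tip",ang(onz("wrist",(355.8,127.3),.082,st)),ang(onz("wrist",(355.8,127.3),.084,st)))
for uv in ((229,233.3),(343.5,232.8)): print("mark",ang(onz("wrist",uv,.131,st)))
st=pickle.load(open("w7.pkl","rb"))
for uv in ((231,234),(344,231.5)): print("mark7",ang(onz("wrist",uv,.131,st)))
E
python3 - <<'E'
from h import *
crop("pics/w8.png",(310,80,400,160),8,"pics/w8c.png")
E
```

```text
tip [190.79  25.42] [190.3   25.44]
mark [127.87  13.29]
mark [171.91  13.27]
mark7 [128.62  -1.74]
mark7 [171.95  -1.43]
```

View pics/w8c.png

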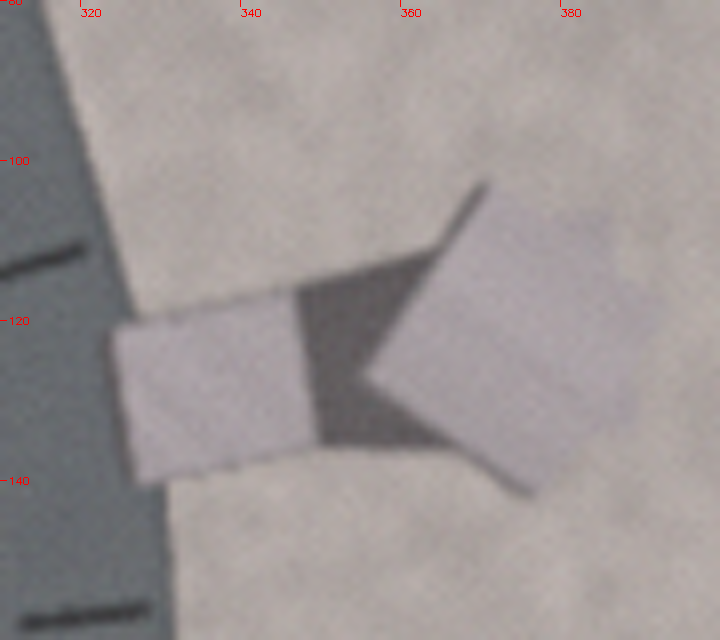

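Emit:
{"op": "jog_arm", "data": {
  "deltas": [0.005,0,0,0,0,-0.008,0.34,0.01,0.001,0,0,0,-0.017,0.34,0.015,0.002,0,0,0,-0.026,0.34,0.02,0.002,0,0,0,-0.034,0.34,0.025,0.003,0,0,0,-0.042,0.34,0.029,0.003,0,0,0,-0.049,0.34,0.032,0.003,0,0,0,-0.053,0.34,0.032,0.003,0,0,0,-0.053,0.34,0.032,0.003,0,0,0,-0.053,0.34]
}}

```text
time_s: 13.97
position: [0.6423, 0.0053, 0.0967]
tool_rot: [[-0.647, 0.762, -0.004], [0.762, 0.647, 0.002], [0.004, -0.001, -1.0]]
ft_force: [0.6, -0.4, -0.8]
grip_width: 0.0283
```

Run:
```python
from h import *
import pickle
st=env.observe();print(th_of(st['position']),st['position'],st['grip_width'],st['ft_force'])
R=st['tool_rot'];print(np.degrees(np.arctan2(R[1,0],R[0,0]))-107.9)
im=eyes.get_image("wrist")[:,:,::-1];cv2.imwrite("pics/w9.png",im);pickle.dump(st,open("w9.pkl","wb"))
crop(im,(210,140,410,280),3.8,"pics/w9b.png")
```

```text
(np.float64(22.527796583772616), np.float64(0.1502591980808708)) [0.64233035 0.00534505 0.09667692] 0.028252075084657432 [ 0.56999179 -0.35055761 -0.7822774 ]
22.44405071849357
```

View pics/w9b.png

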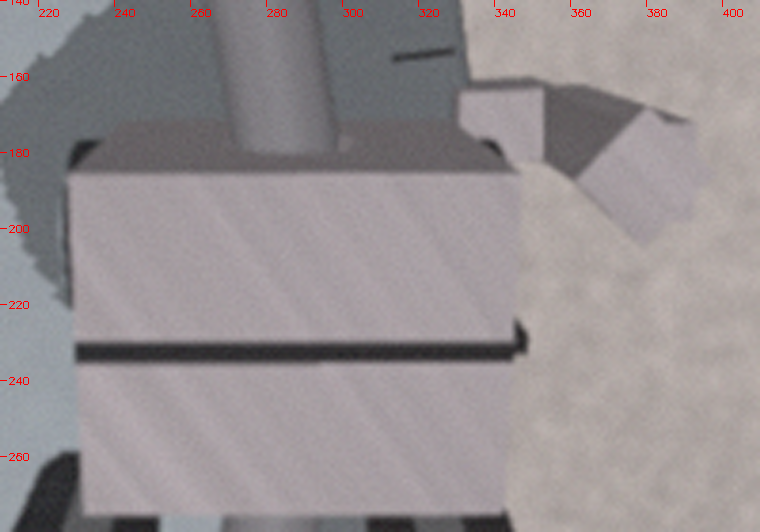

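Run:
```python
from h import *
import pickle
st=pickle.load(open("w9.pkl","rb"))
print("tip",ang(onz("wrist",(360.8,187),.082,st)),ang(onz("wrist",(360.8,187),.084,st)))
for uv in ((230,232.6),(343,232.2)): print("mark",ang(onz("wrist",uv,.131,st)))
rows([23,23.5,24,24.5,25,25.5])
```

```text
tip [190.43  25.43] [189.9   25.54]
mark [127.64  22.7 ]
mark [171.06  22.7 ]
23 [ 0.002  0.    -0.002] [-0.    -0.001 -0.003]
23.5 [ 0.004  0.001 -0.002] [-0.    -0.001 -0.006]
24 [ 0.005  0.001 -0.002] [-0.    -0.001 -0.009]
24.5 [ 0.007  0.001 -0.002] [-0.    -0.001 -0.012]
25 [ 0.009  0.002 -0.002] [-0.    -0.001 -0.014]
25.5 [ 0.01   0.002 -0.002] [-0.    -0.001 -0.017]
```

Emit:
{"op": "jog_arm", "data": {
  "deltas": [0.002,0,0,0,0,-0.003,0.34,0.004,0.001,0,0,0,-0.006,0.34,0.006,0.001,0,0,0,-0.01,0.34,0.008,0.001,0,0,0,-0.013,0.34,0.009,0.001,0,0,0,-0.015,0.34,0.009,0.001,0,0,0,-0.015,0.34,0.009,0.001,0,0,0,-0.015,0.34]
}}

```text
time_s: 14.6
position: [0.6387, 0.0108, 0.0968]
tool_rot: [[-0.683, 0.731, -0.003], [0.731, 0.683, 0.002], [0.003, -0.001, -1.0]]
ft_force: [0.6, -1.1, 0.4]
grip_width: 0.0283
```

Run:
```python
from h import *
import pickle
st=env.observe();print(th_of(st['position']),st['position'],st['grip_width'],st['ft_force'])
im=eyes.get_image("wrist")[:,:,::-1];cv2.imwrite("pics/w10.png",im);pickle.dump(st,open("w10.pkl","wb"))
crop(im,(210,140,410,280),3.8,"pics/w10b.png")
```

```text
(np.float64(25.01145363671365), np.float64(0.14988889252568682)) [0.63870547 0.01075902 0.09683095] 0.02825884713845739 [ 0.56998616 -1.08191844  0.37710858]
```

View pics/w10b.png

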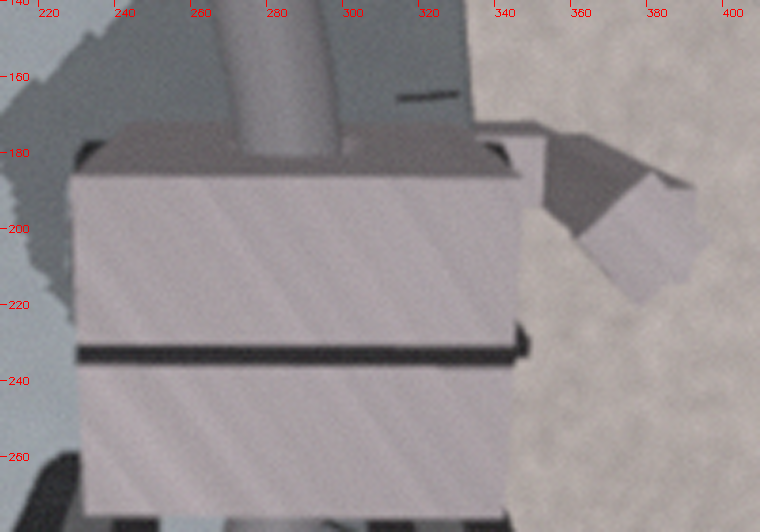

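Run:
```python
from h import *
import pickle
st=pickle.load(open("w10.pkl","rb"))
print("tip",ang(onz("wrist",(360.8,202.3),.082,st)))
for uv in ((230.5,233.3),(343,233.2)): print("mark",ang(onz("wrist",uv,.131,st)))
# fixed cameras: predicted pixel of tip
r=np.radians(25.43); p=loc(.1895*np.cos(r),.1895*np.sin(r),.082); print(proj("scene",p),proj("side",p))
```

```text
tip [190.35  25.46]
mark [127.34  25.07]
mark [170.66  25.11]
[318.32236645 222.55923594] [219.20407025 206.45250778]
```

Emit:
{"op": "jog_arm", "data": {
  "deltas": [0.0006,0,0,0,0,-0.001,0.34,0.0012,0,0,0,0,-0.002,0.34,0.0012,0,0,0,0,-0.002,0.34,0.0012,0,0,0,0,-0.002,0.34]
}}

```text
time_s: 14.98
position: [0.6383, 0.0113, 0.0968]
tool_rot: [[-0.687, 0.727, -0.003], [0.727, 0.687, 0.002], [0.003, -0.001, -1.0]]
ft_force: [2.4, -0.5, -0.5]
grip_width: 0.0281
```

Emit:
{"op": "jog_arm", "data": {
  "deltas": [-0.006,-0.002,0,0,0,0,0.34,-0.014,-0.003,0,0,0,0,0.34,-0.014,-0.003,-0.03,0,0,0,0.34,-0.014,-0.003,-0.07,0,0,0,0.34,-0.014,-0.003,-0.1,0,0,0,0.34,-0.014,-0.003,-0.1,0,0,0,0.34,-0.014,-0.003,-0.1,0,0,0,0.34]
}}

```text
time_s: 15.57
position: [0.6444, 0.0015, 0.1728]
tool_rot: [[-0.687, 0.727, -0.001], [0.727, 0.687, 0.001], [0.001, 0.0, -1.0]]
ft_force: [0.5, -1.1, -0.1]
grip_width: 0.0283
```

Run:
```python
from h import *
st=env.observe();print(th_of(st['position']),st['position'],st['ft_force'])
rows([25.45],z=.19,off=.0647,Re=.172)
```

```text
(np.float64(20.86432476125297), np.float64(0.15027533300712828)) [0.64442436 0.00151786 0.17275727] [ 0.47331299 -1.13056829 -0.14038319]
25.45 [-0.032  0.036 -0.023] [ 0. -0.  0.]
```

Emit:
{"op": "jog_arm", "data": {
  "deltas": [-0.016,0.018,-0.023,0,0,0,0.34,-0.032,0.036,-0.023,0,0,0,0.34,-0.032,0.036,-0.023,0,0,0,0.34,-0.032,0.036,-0.023,0,0,0,0.34,-0.032,0.036,-0.023,0,0,0,0.34]
}}

```text
time_s: 15.98
position: [0.6794, 0.003, 0.1874]
tool_rot: [[-0.687, 0.727, -0.006], [0.727, 0.687, 0.002], [0.005, -0.003, -1.0]]
ft_force: [0.2, 0.2, -0.0]
grip_width: 0.0279
```

Run:
```python
from h import *
import pickle
st=env.observe();print(st['position'],st['qvel'].round(2))
im=eyes.get_image("wrist")[:,:,::-1];cv2.imwrite("pics/w11.png",im);pickle.dump(st,open("w11.pkl","wb"))
crop(im,(190,80,390,220),3.9,"pics/w11b.png")
im=eyes.get_image("scene")[:,:,::-1];cv2.imwrite("pics/sc11.png",im);crop(im,(215,170,345,270),5,"pics/sc11b.png")
im=eyes.get_image("side")[:,:,::-1];cv2.imwrite("pics/sd11.png",im)
```

```text
[0.6794405  0.00298797 0.18737006] [ 0.05 -0.88  0.2   0.04  0.13  0.02]
```

View pics/w11b.png

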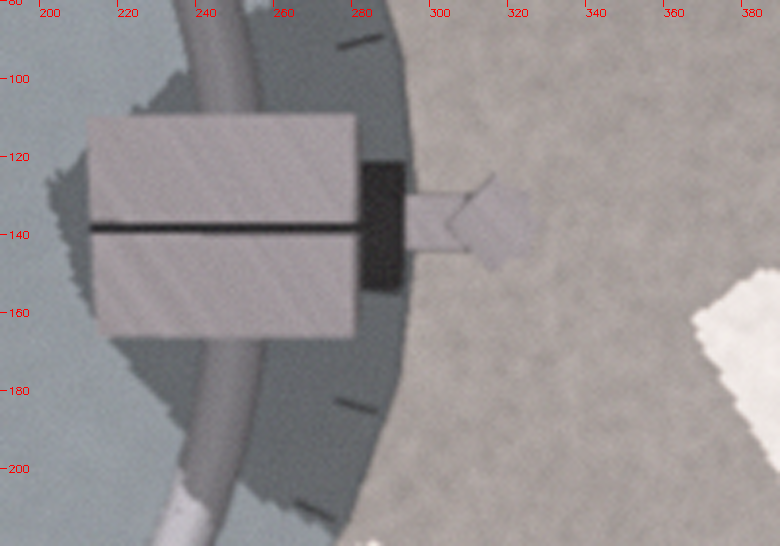

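View pics/sc11b.png

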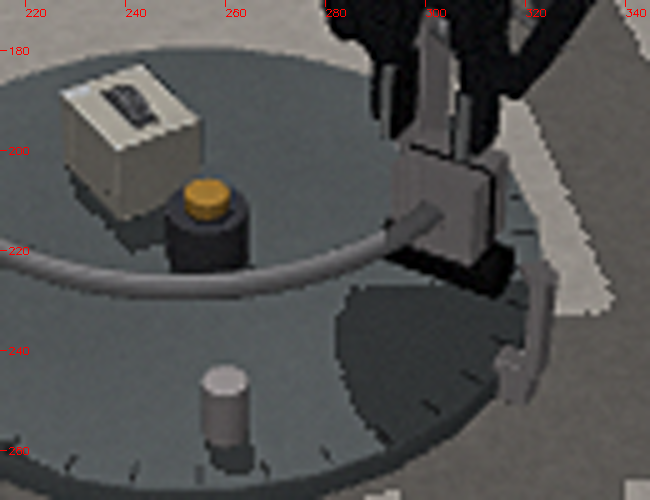

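```bash
python3 - <<'E'
from h import *
import pickle
st=pickle.load(open("w11.pkl","rb"))
im=cv2.imread("pics/w11.png").astype(float).mean(2)
# mark subpixel rows
for x in range(215,280,8):
    col=255-im[132:146,x]; col=col-np.median(col); col[col<20]=0; print(x,round((col*np.arange(132,146)).sum()/col.sum(),2),end="; ")
print()
for uv in ((214,138.4),(278,138.4)): print("mark",ang(onz("wrist",uv,.131,st)))
for y in (136.9,137.3,137.7): print("tip",y,ang(onz("wrist",(304.6,y),.082,st)))
for y0 in ((285,121.5),(285,154.5),(290,138.0)): print("lamp",ang(onz("wrist",y0,.074,st)))
E
python3 - <<'E'
from h import *
crop("pics/w11.png",(270,115,335,160),12,"pics/w11c.png")
E
```

```text
215 137.84; 223 138.08; 231 138.01; 239 138.01; 247 138.21; 255 138.21; 263 138.19; 271 138.19; 279 138.16; 
mark [127.62  25.4 ]
mark [169.25  25.38]
tip 136.9 [190.41  25.58]
tip 137.3 [190.41  25.49]
tip 137.7 [190.42  25.39]
lamp [175.14  29.62]
lamp [175.4   20.83]
lamp [178.91  25.28]
```

View pics/w11c.png

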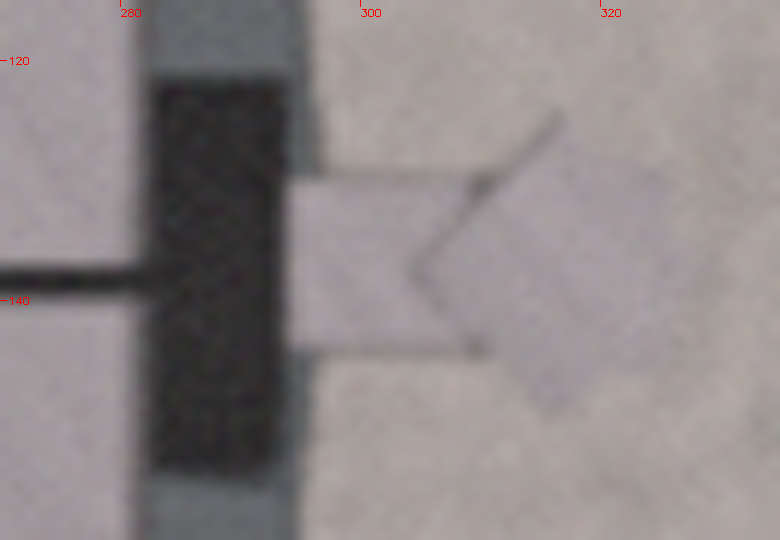

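Emit:
{"op": "jog_arm", "data": {
  "deltas": [0,0,-0.03,0,0,0,0.34,0,0,-0.06,0,0,0,0.34,0,0,-0.1,0,0,0,0.34,0,0,-0.1,0,0,0,0.34,0,0,-0.1,0,0,0,0.34,0,0,-0.1,0,0,0,0.34]
}}

```text
time_s: 16.63
position: [0.6799, 0.003, 0.2632]
tool_rot: [[-0.687, 0.727, -0.004], [0.727, 0.687, 0.002], [0.004, -0.002, -1.0]]
ft_force: [0.7, -1.0, -0.4]
grip_width: 0.0282
```

Run:
```python
from h import *
st=env.observe();print(st['position'],st['ft_force'])
im=eyes.get_image("wrist")[:,:,::-1];cv2.imwrite("pics/w12.png",im)
crop(im,(150,80,410,240),3,"pics/w12b.png")
g=im.astype(float).mean(2)
import pickle;pickle.dump(st,open("w12.pkl","wb"))
```

```text
[0.67992717 0.00298538 0.26323263] [ 0.70818034 -0.96297536 -0.41436165]
```

View pics/w12b.png

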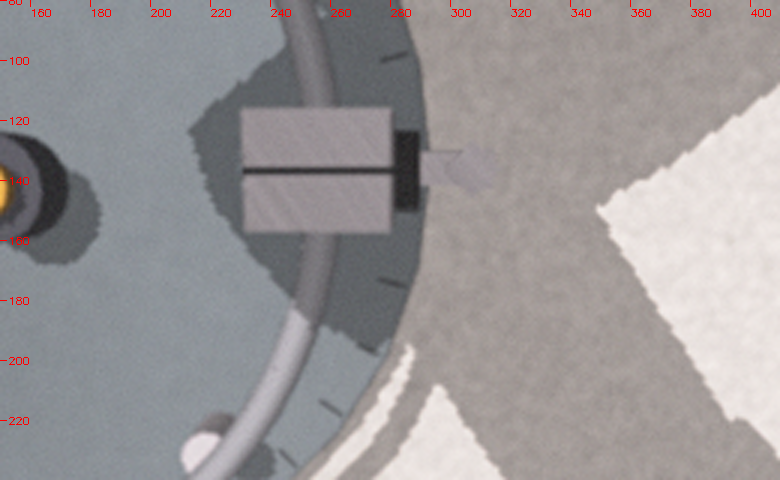

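The mark at about row 137 lines up with the pointer, and the carriage hangs at rest with the arm well clear. I'll hand it in.

```bash
python3 -c "
from rig import close_job
print(close_job())"
```

```text
the job is handed in; nothing more can be done
None
```

The job is done and handed in at about 17 s, well inside the 64 s limit. No verdict was reported.

- **Thumbwheel:** I rolled it with three light strokes. A fourth met about 10 N of resistance along the rim, so the wheel was at its stop. The scene picture showed the stop pin level with its boss.
- **Carriage:** I pushed it with one finger either side of the rod, at about 3 N, from −44.5° past the lowered pin. I then nudged it in small steps up to the index pointer.
- **Alignment:** From directly above, with the arm clear, the mark read about 25.4–25.5° and the pointer tip about 25.4–25.5°. That puts the mark within about 0.1° of the pointer, or roughly 0.3 mm. The last close view while pushing read 0.36° short; the final nudge of about 0.3° followed it.
- **Not disturbed:** The specimen looked unmoved in the last pictures. Nothing came near the jar, tray or screwdriver, though I did not measure them again.

The only mismatch was in the lamp barrel, whose centre read about 25.3° against the mark's 25.4°. That is within the camera calibration's accuracy, so I left it. No check failed.

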